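# Line up the cork tags and present the drive punch in the guide hole

## Robot

A 6-joint arm with a two-finger parallel gripper is mounted at the origin on the work surface. World frame = base frame: x ahead of the robot, y to its left, z up, the work surface at z = 0. Lengths are in mm, angles in rad, forces in N, time in s.
With the tool pointing down it reaches from about 350 to 875 mm from the base axis. Payload 4.2 kg.
Tool frame: the origin (TCP) lies between the finger pads; the fingertips stand 25 mm ahead of it and the grasp point (between the pads) lies 6 mm ahead of it; z points along the fingers, y is the line along which they close (so a half turn about z gives the same grasp; the last joint's range is limited). The gripper opens to 85 mm and grips with 20 to 120 N. Pads are 22 mm wide; open, the fingers measure 114 mm over their backs; the gripper's body (76 mm by 85 mm) begins 54 mm behind the grasp point. The pads swing forward as they close: fully open they stand 13 mm farther back than shut.
Start: joints at [-0.848, 0.385, 0.008, 0, -1.194, -0.259], TCP at [279.605, -558.946, 256.312] pointing down, gripper open.
Joint ranges: [-3.14, 3.14], [-1.21, 2.06], [-1.07, 1.41], [-3.16, 2.05], [-2.99, -0.16], [-3.1, 3.1]. Speed limits (rad/s): [2.79, 2.79, 3.14, 3.14, 3.14, 3.14].

## Interface

Orientations are given as a unit quaternion [x, y, z, w].
In Python, from bench import read_state, imaging, workorder, nets gives the robot as it stands.
- The arm moves only by the tool apply_moves, never from a script. Its argument "rows" is a list of rows, each an object with "hand": the opening, from -1 (shut) to 1 (fully open); "delta_pos": the shift along the tool's x, y, z in mm, a list of three; "yaw": the turn about the tool's z in rad. A call has 1 to 12 rows; each row is the pose to reach, as a shift and turn from the pose commanded when the call began, along the tool's axes at that moment; what a row does not reach only later rows make up. A row lasts 1/12 s, in which the tool goes at most 41.7 mm and 7.16 degrees, less where a joint would pass 70% of its speed; a pose out of reach is approached as far as the arm can. A call with a gripper value outside its range is refused whole. The fingers move at their own pace and stop on an object; the grip force is fixed at half the most. Time passes only in rows, so rows that repeat a pose let the fingers close. It gives the time, the measured TCP pose, the force, the opening and the grip force at its end, in the units of the state.
- read_state(): the state, without advancing time (a new reading comes with each control period).
- imaging.get_image(name): name is "scene" or "top"; returns a dict with "pixels" (480x640x3 uint8, red, green, blue), "fx", "fy", "cx", "cy" (pixels), "xyz" and "rotation" of the camera in the world. Camera axes: x right, y down, z forward; pixel columns grow to the right and rows downward; lengths in mm; the calibration is good to about 2 mm. A picture is of the moment at which its call begins. There is no depth.
- workorder.job_done(): hands the job in; it is judged then, once.
Trained networks look in the newest picture that a camera, given by its name, has taken for a name from the list of things; names that differ only in an ending like _2 or _b are one class to them, and where a whole thing is asked for, a point or a joint stands for the part that bears it (a point fixed in the world has none). Each returns a list of dicts, best first, with "score" (0 to 1); they miss things now and then, are a little off and sometimes report something else, mostly with a low value. They report only what shows in the picture. A call takes as long as a camera call. They do not tell look-alikes from the thing itself.
- nets.find_in(camera, query): "location" ([row, column] in pixels, amid what is visible of it).
- nets.pinpoint(camera, query): "location" ([row, column] in pixels: a listed point, or the origin of a listed thing).
The state is a dict: "clock": time; "joints": joint angles; "joint_vel": joint speeds; "joint_efforts": joint torques, N m; "position": TCP position; "ee_rot": TCP orientation; "contact_force": force on the tool from outside, world axes, zero at the start; "wrist_torque": the same for the moment, N m; "gripper_width": finger opening in mm; "grasp_force": force on a finger pad.
Only numpy, scipy, OpenCV 4.12 (cv2) and the standard library are available. Lean on these libraries where they do the work, as an engineer would, in place of code of your own. Each camera call takes 0.05 s, during which the arm holds its last target. There are 200 camera calls.

## Task

On the punching jig, push the three cork tags home against the back fence so that they lie in an even row. Then take the headed steel drive punch out of the wooden block and lower it through the guide hole in the bridge above the tag with the two clipped corners; its edge is freshly ground, so it must not touch the jig at all. Stop with the edge out below the bridge and just clear of the tag, and finish while still holding the punch there, upright, still and centred in the hole, ready for the maul; leave the other tools and things where they are.

Things in the scene. Friction and masses are not known exactly. Their poses are not given: they have to be found in the camera images.
- jig: Fixed punching jig on an aluminium base 245 x 214 x 15 mm. Origin on the table; x runs along the lanes from the open front (near the robot) to the back fence, y left, z up; yaw within 0.25 rad. The base spans x -130 to +115 mm, y +-107 mm, top at z = 15 mm. Three lanes, 44 mm wide, centre lines at y = +60, 0, -60 mm, parted by ribs 5 mm high from x = -10 to +90 mm; flat and bare in front of that.
- fence (a point): middle of the foot of the steel fence's front face, at jig x = +90 mm, y = 0, z = 15 mm (on the base's top). The fence crosses all lanes and is 18 mm high. A tag that is home has its origin at jig x = 35 mm and its front end at x = -20 mm.
- bridge (a point): middle of the top face of the steel bridge bar that crosses all lanes: jig x = 45 to 85 mm, y +-107 mm, top 49 mm and underside 33 mm above the table, carried by posts at its two ends. It has one vertical round through hole, 20 mm across, over each lane at jig x = 65 mm. This point is also the middle hole's centre.
- hole_left (a point): centre of the mouth (top of the bridge, 49 mm above the table) of the 20 mm guide hole over the left lane (jig y = +60 mm); the hole runs 16 mm straight down, and the top of a tag lies 10 mm below its lower end, 23 mm above the table
- hole_middle (a point): the same for the middle lane (jig y = 0)
- hole_right (a point): the same for the right lane (jig y = -60 mm)
- tag_a: loose plain cork tag 110 x 40 x 8 mm, about 25 g, flat in one of the lanes (any) on the base, its back end under or near the bridge and 12 to 45 mm short of the fence. Square corners. Origin at the centre of its underside, x along its length towards the fence: front end at x = -55 mm, back end at +55 mm. Slides easily (under 1 N).
- tag_b: second plain cork tag, same as tag_a, in another lane
- tag_clipped: third cork tag, same size and axes, in the remaining lane; its two front corners (towards the robot) are clipped at 45 degrees over 13 mm, leaving a front edge 14 mm wide. The punch goes to the hole over this tag's lane.
- punch: steel drive punch, 130 mm long, 160 g, upright in one of the block's seats (any). Origin at the centre of its cutting edge (bottom end), 10 mm above the table at the start; z up its axis. Shank 10 mm across up to z = 60 mm, round grip 18 mm across z = 60 to 118 mm, domed head 24 mm across z = 118 to 130 mm. Held best on the lower half of the grip, pads clear of the head.
- block: fixed beech tool block 190 x 60 x 70 mm (x, y, z), origin at the centre of its underside, yaw within 0.25 rad; three seats, holes 14 mm across, along its x axis at -60, 0 and +60 mm; tools stand in them with their grips above its top, 70 mm above the table. Room for the fingers is on its two long sides (+-y).
- awl: bystander: awl with a pear-shaped dark wooden handle 36 mm across, in another seat of the block; 8 mm shorter than the punch
- setter: bystander: eyelet setter, plain dark steel bar 12 mm across with no head, in the remaining seat of the block; 25 mm shorter than the punch
- maul: bystander: maul standing on its head, white cylinder 58 mm across and 85 mm high, wooden handle upwards, 196 mm in all; origin at the centre of its underside
- spool_a: bystander: thread spool 48 mm across, 58 mm high, standing behind the jig; origin at the centre of its underside
- spool_b: bystander: thread spool, same size, standing farther left
- jar: bystander: jar 60 mm across, 75 mm high; origin at the centre of its underside
- tape: bystander: roll of paper tape 68 mm across, 19 mm high, lying flat; origin at the centre of its underside
Things that resemble listed ones, but are neither listed nor needed, are in the scene too. What is shaped like the tag_b but black is not meant.

How it is judged:
By the outcome, as a careful person would: the job done as asked, in the order asked, and still so for the second after the job is handed in, while the arm keeps its last pose, push and grip.
It also fails if it takes over 54 s, if anything falls off the work surface, if the arm or the gripper's body presses on something with over 40 N, if the wrist force passes 120 N, or if a joint passes its speed limit or range.

## Working session

There is one attempt and no reset: what is moved stays moved. The work goes in short steps, Python scripts to look and compute and a tool call to move; the robot and the scene stay as the last step left them, time stands still between calls to the robot, and variables do not carry over. Pictures are saved under pics/ and viewed, at most 10 in all, crops included, and the job is handed in when it is done.

Besides the shell and the picture viewer there is one more tool, called after ">>>" as name(argument=value, ...) on one line, values as JSON. apply_moves: Moves the arm, as the interface text tells. Its arguments: {"type":"object","properties":{"rows":{"type":"array"}},"required":["rows"]}

```bash
mkdir -p pics
cat > h.py <<'E'
import numpy as np, cv2
from bench import read_state, imaging, workorder, nets
def ray(im,rc):
    d=np.array([(rc[1]-im['cx'])/im['fx'],(rc[0]-im['cy'])/im['fy'],1.0])
    return np.array(im['xyz']), np.array(im['rotation'])@d
def onz(im,rc,z):
    o,d=ray(im,rc); return o+d*(z-o[2])/d[2]
def proj(im,p):
    c=np.array(im['rotation']).T@(np.array(p,float)-np.array(im['xyz']))
    return np.array([im['fy']*c[1]/c[2]+im['cy'], im['fx']*c[0]/c[2]+im['cx']])
def tri(i1,a,i2,b):
    o1,d1=ray(i1,a);o2,d2=ray(i2,b)
    s=np.linalg.lstsq(np.c_[d1,-d2],o2-o1,rcond=None)[0]
    p,q=o1+s[0]*d1,o2+s[1]*d2
    return (p+q)/2,np.linalg.norm(p-q)
E
python3 - <<'E'
from h import *
for c in('top','scene'):
    im=imaging.get_image(c); cv2.imwrite(f'pics/{c}0.png',im['pixels'][:,:,::-1])
    print(c,np.round(im['xyz']),np.round(im['rotation'],3).tolist(),im['fx'])
    for q in ['jig','fence','bridge','hole_left','hole_middle','hole_right','tag_a','tag_clipped','punch','block','awl','setter','maul','spool_a','jar','tape']:
        r=nets.pinpoint(c,q)[:4]
        print(q,[(np.round(x['location'],1).tolist(),round(x['score'],2)) for x in r])
s=read_state();print(s)
E
```

```text
top [ 419.  -37. 1235.] [-0.702, 0.711, -0.036, 0.035] 564.8698028368699
jig [([243.3, 352.4], 0.82), ([203.2, 341.3], 0.38)]
fence [([204.9, 343.8], 0.59), ([249.9, 163.6], 0.19)]
bridge [([213.1, 349.5], 0.83), ([202.5, 375.9], 0.63), ([211.0, 348.6], 0.47)]
hole_left [([220.1, 321.8], 0.87), ([243.8, 161.3], 0.36)]
hole_middle [([209.3, 349.7], 0.66)]
hole_right [([204.6, 375.5], 0.96), ([276.2, 160.0], 0.55)]
tag_a [([301.4, 241.1], 0.95), ([239.7, 354.2], 0.83), ([236.5, 382.7], 0.81), ([362.8, 405.3], 0.68)]
tag_clipped [([247.7, 326.7], 0.79)]
punch [([219.7, 164.5], 0.48)]
block [([248.2, 162.0], 0.8), ([159.9, 215.4], 0.71), ([235.8, 380.9], 0.61)]
awl [([249.6, 162.8], 0.5)]
setter [([280.3, 162.1], 0.42)]
maul [([220.6, 480.5], 0.89), ([242.1, 354.5], 0.44), ([247.7, 159.6], 0.36)]
spool_a [([148.9, 273.2], 0.81), ([159.9, 215.9], 0.79)]
jar [([311.8, 468.3], 0.9)]
tape [([170.9, 434.8], 0.93), ([212.8, 347.8], 0.54), ([245.1, 355.6], 0.3)]
scene [1041.  442.  853.] [0.363, 0.862, -0.326, -0.138] 477.7500151311504
jig [([227.5, 281.7], 0.77)]
fence [([252.8, 260.4], 0.78)]
[... 713 characters left out ...]
e-01,  3.84707635e-01,  7.89176433e-03, -3.36680601e-06,
       -1.19405797e+00, -2.58585063e-01]), 'joint_vel': array([-2.93997359e-04,  4.39457110e-04, -4.15620465e-04,  4.75041304e-05,
       -1.41073362e-03, -4.69030708e-04]), 'joint_efforts': array([-4.68976214e-04, -3.92077160e+01,  1.88612741e+01,  4.19070661e+00,
       -4.33499781e-04,  3.77971148e-06]), 'position': array([ 279.59613546, -558.92963365,  256.30373379]), 'ee_rot': array([-2.29834535e-01,  9.73229719e-01,  3.49247115e-05, -1.68760268e-05]), 'contact_force': array([-0.50062443, -0.35975734,  0.10368367]), 'wrist_torque': array([0.00353387, 0.01497698, 0.01660507]), 'grasp_force': 0.0, 'gripper_width': 85.34760410916978}
```

Run:
```python
import cv2
a=cv2.imread('pics/top0.png')
cv2.imwrite('pics/top_c.png',cv2.resize(a[120:390,120:510],(780,540),interpolation=cv2.INTER_CUBIC))
```

```text
(no output)
```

View pics/top_c.png

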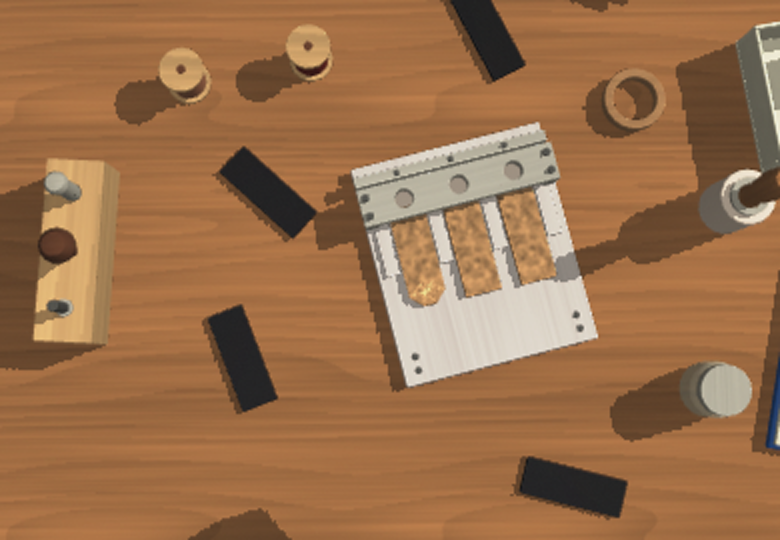

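View pics/scene0.png

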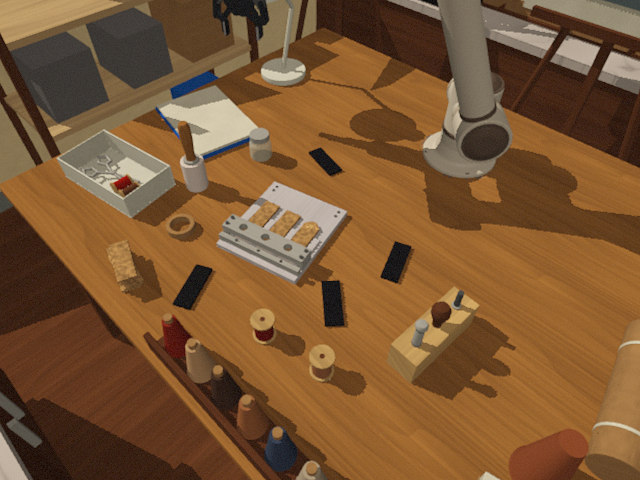

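The top crop (×2, offset 120,120) shows the clipped tag in the left lane, at full px (row 262, col 332). Candidates for the punch, all in the block:
- light headed tool at the far seat, (row 213, col 152): the punch, by its wide light domed head
- awl, dark pear handle, (242, 148)
- setter, thin dark bar, (273, 150)

The black bars are decoys. Next is a close crop to check the choice and measure.

Run:
```python
import cv2, numpy as np
t=cv2.imread('pics/top0.png'); s=cv2.imread('pics/scene0.png')
def c(a,r,cc,h,w,k): return cv2.resize(a[r:r+h,cc:cc+w],(w*k,h*k),interpolation=cv2.INTER_CUBIC)
A=c(t,175,290,60,130,3*1+0) ; A=c(t,178,292,50,133,6)
B=c(t,190,130,50,66,6); C=c(s,280,385,50,67,6)
C=c(s,312,385,50,67,6)
out=np.vstack([A[:,:798],np.hstack([B,C])[:,:798]]); print(out.shape)
cv2.imwrite('pics/close.png',out)
```

```text
(600, 798, 3)
```

View pics/close.png

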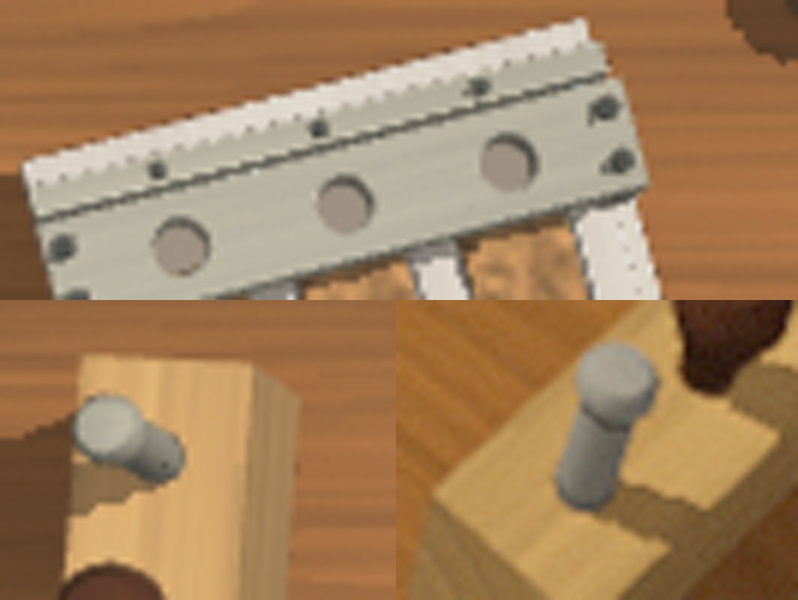

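The bottom crops confirm the choice: a light, headed, round-grip tool in the far seat. The head is at top px (211, 148) and scene px (325, 421). The hole mouths are at top px (218.6, 321.8), (211.8, 349.1) and (204.8, 376.6).

Run:
```python
from h import *
t=imaging.get_image('top'); s=imaging.get_image('scene')
H=[onz(t,p,49) for p in([218.6,321.8],[211.8,349.1],[204.8,376.6])]
print(np.round(H,1)); v=H[0]-H[2]; print('spacing',np.linalg.norm(v[:2])/2,'yaw',np.arctan2(-v[0],v[1]))
print('head',onz(t,[210.9,147.9],136),onz(s,[325.4,421.3],134),tri(t,[210.9,147.9],s,[325.4,421.3]))
print('grip foot',onz(t,[217.1,156.6],70),onz(s,[344.1,415.6],70))
# hole in scene via net
for n,p in(('l',[247.3,291.2]),('m',[238.3,264.8]),('r',[226.5,243.2])): print(n,onz(s,p,49))
# jig corners, top crop px -> full
for p in([352,172],[540,124],[597,338],[407,387]): print('corner',onz(t,[120+p[1]/2,120+p[0]/2],15))
# block top edges: crop corners (48,158) (104,162) (34,341)
for p in([48,158],[104,162],[34,341],[92,343]): print('block',onz(t,[120+p[1]/2,120+p[0]/2],70))
# tag front ends, top z=23
for p in([425,304],[482,293],[537,279]): print('tagfront',onz(t,[120+p[1]/2,120+p[0]/2],23))
print('setter top',onz(t,[120+306/2,120+52/2],115),'awl',onz(t,[120+244/2,120+57/2],120))
```

```text
Traceback (most recent call last):
  File "h.py", line 7, in onz
    o,d=ray(im,rc); return o+d*(z-o[2])/d[2]
        ~~~^^^^^^^
  File "h.py", line 5, in ray
    return np.array(im['xyz']), np.array(im['rotation'])@d
                                ~~~~~~~~~~~~~~~~~~~~~~~~^~
ValueError: matmul: Input operand 1 has a mismatch in its core dimension 0, with gufunc signature (n?,k),(k,m?)->(n?,m?) (size 3 is different from 4)
```

```bash
sed -i "s/np.array(im\['rotation'\])/R.from_quat(im['rotation']).as_matrix()/g; 1a from scipy.spatial.transform import Rotation as R" h.py
cat > m.py <<'E'
from h import *
t=imaging.get_image('top'); s=imaging.get_image('scene')
H=[onz(t,p,49) for p in([218.6,321.8],[211.8,349.1],[204.8,376.6])]
print(np.round(H,1)); v=H[0]-H[2]; print('spacing',np.linalg.norm(v[:2])/2,'yaw',np.arctan2(-v[0],v[1]))
print('head',onz(t,[210.9,147.9],136),onz(s,[325.4,421.3],134),tri(t,[210.9,147.9],s,[325.4,421.3]))
print('grip foot',onz(t,[217.1,156.6],70),onz(s,[344.1,415.6],70))
for n,p in(('l',[247.3,291.2]),('m',[238.3,264.8]),('r',[226.5,243.2])): print(n,onz(s,p,49))
for p in([352,172],[540,124],[597,338],[407,387]): print('corner',onz(t,[120+p[1]/2,120+p[0]/2],15))
for p in([48,158],[104,162],[34,341],[92,343]): print('block',onz(t,[120+p[1]/2,120+p[0]/2],70))
for p in([425,304],[482,293],[537,279]): print('tagfront',onz(t,[120+p[1]/2,120+p[0]/2],23))
print('setter top',onz(t,[120+306/2,120+52/2],115),'awl',onz(t,[120+244/2,120+57/2],120))
E
python3 m.py
```

```text
[[ 596.6  -64.4   49. ]
 [ 610.4 -122.6   49. ]
 [ 624.7 -181.4   49. ]]
spacing 60.150953060929034 yaw 0.2357162043686124
head [603.37180864 279.57100112 136.        ] [604.5411263  279.25097378 134.        ] (array([604.05060589, 279.68257467, 133.81753728]), np.float64(1.1949884578642498))
grip foot [601.14825521 280.27343169  70.        ] [604.83858581 280.23814007  70.        ]
l [591.31823351 -59.64791657  49.        ]
m [ 614.2050189  -120.58341216   49.        ]
r [ 624.67884865 -182.35259716   49.        ]
corner [630.26118117  -9.17803617  15.        ]
corner [ 680.89080032 -216.18999818   15.        ]
corner [ 445.7148542  -271.21713041   15.        ]
corner [395.99642034 -65.67387849  15.        ]
block [639.73478587 307.13657353  70.        ]
block [634.72498655 248.56327995  70.        ]
block [449.10342069 318.48270611  70.        ]
block [446.26042586 258.81453411  70.        ]
tagfront [484.38882304 -86.1915885   23.        ]
tagfront [ 495.40296348 -147.64944847   23.        ]
tagfront [ 509.70262824 -207.16506882   23.        ]
setter top [482.32321283 287.48719421 115.        ] awl [543.56814223 282.03700632 120.        ]
```

```bash
cat >> h.py <<'E'
O=np.array([547.0,-138.0]); YAW=0.236
def jig(x,y): c,s=np.cos(YAW),np.sin(YAW); return O+[c*x-s*y,s*x+c*y]
def delta(xy,z,yhead=None):
    st=read_state(); r=R.from_quat(st['ee_rot']); m=r.as_matrix()
    d=m.T@(np.r_[xy,z]-st['position']); yaw=0
    if yhead is not None:
        cur=np.arctan2(m[1,1],m[0,1]); yaw=-(((yhead-cur)+np.pi/2)%np.pi-np.pi/2)
    print('t',round(st['clock'],2),'pos',np.round(st['position'],1),'tilt',np.round(m[2],4),'F',np.round(st['contact_force'],1),'w',round(st['gripper_width'],1),'rows',round(np.linalg.norm(d)/41.7,1),'delta',np.round(d,1).tolist(),'yaw',round(yaw,3))
E
python3 - <<'E'
from h import *
delta(jig(-80,-60),240,np.pi/2+YAW)
E
```

```text
t 1.9 pos [ 279.6 -558.9  256.3] tilt [-0.e+00 -1.e-04 -1.e+00] F [-0.3  0.4  0.4] w 85.7 rows 9.6 delta [-335.9, 216.5, 16.3] yaw 0.228
```

>>> apply_moves(rows=[{"hand": -1, "delta_pos": [-336, 216.5, 16], "yaw": 0.228}, {"hand": -1, "delta_pos": [-336, 216.5, 16], "yaw": 0.228}, {"hand": -1, "delta_pos": [-336, 216.5, 16], "yaw": 0.228}, {"hand": -1, "delta_pos": [-336, 216.5, 16], "yaw": 0.228}, {"hand": -1, "delta_pos": [-336, 216.5, 16], "yaw": 0.228}, {"hand": -1, "delta_pos": [-336, 216.5, 16], "yaw": 0.228}, {"hand": -1, "delta_pos": [-336, 216.5, 16], "yaw": 0.228}, {"hand": -1, "delta_pos": [-336, 216.5, 16], "yaw": 0.228}, {"hand": -1, "delta_pos": [-336, 216.5, 16], "yaw": 0.228}, {"hand": -1, "delta_pos": [-336, 216.5, 16], "yaw": 0.228}, {"hand": -1, "delta_pos": [-336, 216.5, 16], "yaw": 0.228}, {"hand": -1, "delta_pos": [-336, 216.5, 16], "yaw": 0.228}])

```text
clock: 2.9
position: [484.0, -213.7, 240.3]
ee_rot: [-0.119, 0.993, -0.0, -0.0]
contact_force: [-0.8, 0.4, -0.6]
gripper_width: 0.3
grasp_force: 0.0
```

Run:
```python
from h import *
delta(jig(-80,-60),42,np.pi/2+YAW)
```

```text
t 2.9 pos [ 484.  -213.7  240.3] tilt [ 1.e-04 -0.e+00 -1.e+00] F [-0.8  0.4 -0.6] w 0.3 rows 4.8 delta [1.0, -1.2, 198.3] yaw 0.003
```

>>> apply_moves(rows=[{"hand": -1, "delta_pos": [1, -1.2, 40], "yaw": 0.003}, {"hand": -1, "delta_pos": [1, -1.2, 80], "yaw": 0.003}, {"hand": -1, "delta_pos": [1, -1.2, 120], "yaw": 0.003}, {"hand": -1, "delta_pos": [1, -1.2, 155], "yaw": 0.003}, {"hand": -1, "delta_pos": [1, -1.2, 180], "yaw": 0.003}, {"hand": -1, "delta_pos": [1, -1.2, 192], "yaw": 0.003}, {"hand": -1, "delta_pos": [1, -1.2, 198], "yaw": 0.003}, {"hand": -1, "delta_pos": [1, -1.2, 198], "yaw": 0.003}])

```text
clock: 3.57
position: [481.6, -217.4, 41.6]
ee_rot: [-0.116, 0.993, 0.0, -0.001]
contact_force: [0.1, -0.4, 0.5]
gripper_width: 0.2
grasp_force: 0.0
```

>>> apply_moves(rows=[{"hand": -1, "delta_pos": [-4, 0, 0], "yaw": 0}, {"hand": -1, "delta_pos": [-8, 0, 0], "yaw": 0}, {"hand": -1, "delta_pos": [-12, 0, 0], "yaw": 0}, {"hand": -1, "delta_pos": [-16, 0, 0], "yaw": 0}, {"hand": -1, "delta_pos": [-20, 0, 0], "yaw": 0}, {"hand": -1, "delta_pos": [-24, 0, 0], "yaw": 0}, {"hand": -1, "delta_pos": [-28, 0, 0], "yaw": 0}, {"hand": -1, "delta_pos": [-32, 0, 0], "yaw": 0}, {"hand": -1, "delta_pos": [-36, 0, 0], "yaw": 0}, {"hand": -1, "delta_pos": [-40, 0, 0], "yaw": 0}, {"hand": -1, "delta_pos": [-40, 0, 0], "yaw": 0}])

```text
clock: 4.48
position: [522.5, -207.0, 42.3]
ee_rot: [-0.116, 0.993, -0.0, 0.0]
contact_force: [-1.0, -0.4, -0.2]
gripper_width: -0.1
grasp_force: 0.0
```

Run:
```python
from h import *
delta(jig(-31,-60),42,np.pi/2+YAW)
im=imaging.get_image('top')['pixels'][:,:,::-1]
cv2.imwrite('pics/p1.png',cv2.resize(im[180:320,290:430],(560,560),interpolation=cv2.INTER_CUBIC))
```

```text
t 4.48 pos [ 522.5 -207.    42.3] tilt [-8.e-04 -4.e-04 -1.e+00] F [-1.  -0.4 -0.2] w -0.1 rows 0.2 delta [-8.9, 1.4, 0.3] yaw -0.003
```

View pics/p1.png

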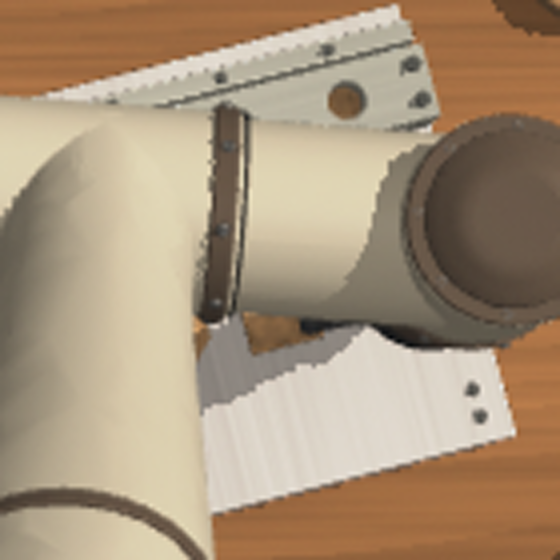

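The arm hides the lane from above, but cork now shows through the right hole at (205, 377), so the tag moved. I'll creep the rest of the way until the force rises.

>>> apply_moves(rows=[{"hand": -1, "delta_pos": [-2, 1, 0], "yaw": 0}, {"hand": -1, "delta_pos": [-4, 1, 0], "yaw": 0}, {"hand": -1, "delta_pos": [-5, 1, 0], "yaw": 0}, {"hand": -1, "delta_pos": [-6, 1, 0], "yaw": 0}, {"hand": -1, "delta_pos": [-7, 1, 0], "yaw": 0}, {"hand": -1, "delta_pos": [-7, 1, 0], "yaw": 0}])

```text
clock: 5.03
position: [528.3, -204.6, 42.3]
ee_rot: [-0.116, 0.993, -0.0, 0.0]
contact_force: [0.6, 0.3, 1.0]
gripper_width: -0.0
grasp_force: 0.0
```

>>> apply_moves(rows=[{"hand": -1, "delta_pos": [-0.7, 0, 0], "yaw": 0}, {"hand": -1, "delta_pos": [-1.5, 0, 0], "yaw": 0}, {"hand": -1, "delta_pos": [-1.5, 0, 0], "yaw": 0}])

```text
clock: 5.28
position: [529.7, -204.2, 42.4]
ee_rot: [-0.116, 0.993, -0.0, 0.0]
contact_force: [-0.0, -1.2, 0.0]
gripper_width: -0.3
grasp_force: 0.0
```

Run:
```python
from h import *
delta(jig(-31,-60),42,np.pi/2+YAW)
```

```text
t 5.28 pos [ 529.7 -204.2   42.4] tilt [-2.e-04 -1.e-04 -1.e+00] F [-0.  -1.2  0. ] w -0.3 rows 0.0 delta [-1.3, 0.4, 0.4] yaw -0.003
```

>>> apply_moves(rows=[{"hand": -1, "delta_pos": [-1, 0, 0], "yaw": 0}, {"hand": -1, "delta_pos": [-1.5, 0, 0], "yaw": 0}, {"hand": -1, "delta_pos": [-1.5, 0, 0], "yaw": 0}])

```text
clock: 5.53
position: [531.2, -203.9, 42.3]
ee_rot: [-0.116, 0.993, -0.0, 0.0]
contact_force: [-0.7, 0.5, -0.0]
gripper_width: 0.3
grasp_force: 0.0
```

>>> apply_moves(rows=[{"hand": -1, "delta_pos": [-0.5, 0, 0], "yaw": 0}, {"hand": -1, "delta_pos": [-1, 0, 0], "yaw": 0}, {"hand": -1, "delta_pos": [-1, 0, 0], "yaw": 0}])

```text
clock: 5.78
position: [531.4, -203.8, 42.3]
ee_rot: [-0.116, 0.993, 0.0, -0.001]
contact_force: [-1.9, -0.5, 1.3]
gripper_width: 0.0
grasp_force: 0.9
```

>>> apply_moves(rows=[{"hand": -1, "delta_pos": [-0.5, 0, 0], "yaw": 0}, {"hand": -1, "delta_pos": [-1, 0, 0], "yaw": 0}, {"hand": -1, "delta_pos": [-1, 0, 0], "yaw": 0}])

```text
clock: 6.03
position: [531.5, -203.7, 42.2]
ee_rot: [-0.116, 0.993, 0.0, -0.002]
contact_force: [-5.4, -1.4, 3.4]
gripper_width: -0.2
grasp_force: 2.5
```

>>> apply_moves(rows=[{"hand": -1, "delta_pos": [6, 0, 0], "yaw": 0}, {"hand": -1, "delta_pos": [25, 0, -12], "yaw": 0}, {"hand": -1, "delta_pos": [51, 20, -25], "yaw": 0}, {"hand": -1, "delta_pos": [51, 50, -25], "yaw": 0}, {"hand": -1, "delta_pos": [51, 60, -14], "yaw": 0}, {"hand": -1, "delta_pos": [51, 60, -5], "yaw": 0}, {"hand": -1, "delta_pos": [51, 60, 0], "yaw": 0}, {"hand": -1, "delta_pos": [51, 60, 0], "yaw": 0}])

```text
clock: 6.7
position: [469.5, -156.9, 41.2]
ee_rot: [-0.116, 0.993, 0.0, -0.001]
contact_force: [1.1, -0.6, 0.1]
gripper_width: -0.1
grasp_force: 0.0
```

>>> apply_moves(rows=[{"hand": -1, "delta_pos": [-4, 0, 0], "yaw": 0}, {"hand": -1, "delta_pos": [-8, 0, 0], "yaw": 0}, {"hand": -1, "delta_pos": [-12, 0, 0], "yaw": 0}, {"hand": -1, "delta_pos": [-16, 0, 0], "yaw": 0}, {"hand": -1, "delta_pos": [-20, 0, 0], "yaw": 0}, {"hand": -1, "delta_pos": [-24, 0, 0], "yaw": 0}, {"hand": -1, "delta_pos": [-28, 0, 0], "yaw": 0}, {"hand": -1, "delta_pos": [-32, 0, 0], "yaw": 0}, {"hand": -1, "delta_pos": [-36, 0, 0], "yaw": 0}, {"hand": -1, "delta_pos": [-40, 0, 0], "yaw": 0}, {"hand": -1, "delta_pos": [-44, 0, 0], "yaw": 0}, {"hand": -1, "delta_pos": [-44, 0, 0], "yaw": 0}])

```text
clock: 7.7
position: [513.4, -146.5, 42.4]
ee_rot: [-0.116, 0.993, -0.0, 0.001]
contact_force: [0.6, -0.6, 0.4]
gripper_width: 0.1
grasp_force: 0.0
```

Run:
```python
from h import *
delta(jig(-30.5,0),42,np.pi/2+YAW)
```

```text
t 7.7 pos [ 513.4 -146.5   42.4] tilt [-1.2e-03 -5.0e-04 -1.0e+00] F [ 0.6 -0.6  0.4] w 0.1 rows 0.1 delta [-4.1, 0.4, 0.4] yaw -0.003
```

>>> apply_moves(rows=[{"hand": -1, "delta_pos": [-1.5, 0.5, 0], "yaw": 0}, {"hand": -1, "delta_pos": [-3, 0.5, 0], "yaw": 0}, {"hand": -1, "delta_pos": [-4, 0.5, 0], "yaw": 0}, {"hand": -1, "delta_pos": [-4.5, 0.5, 0], "yaw": 0}, {"hand": -1, "delta_pos": [-5, 0.5, 0], "yaw": 0}, {"hand": -1, "delta_pos": [-5, 0.5, 0], "yaw": 0}])

```text
clock: 8.2
position: [516.9, -145.0, 42.3]
ee_rot: [-0.116, 0.993, 0.0, -0.0]
contact_force: [-0.0, -0.4, -0.0]
gripper_width: 0.2
grasp_force: 0.1
```

>>> apply_moves(rows=[{"hand": -1, "delta_pos": [-0.5, 0, 0], "yaw": 0}, {"hand": -1, "delta_pos": [-1, 0, 0], "yaw": 0}, {"hand": -1, "delta_pos": [-1, 0, 0], "yaw": 0}])

```text
clock: 8.45
position: [517.1, -145.0, 42.2]
ee_rot: [-0.116, 0.993, 0.0, -0.001]
contact_force: [-2.7, -1.4, 2.2]
gripper_width: -0.2
grasp_force: 1.5
```

>>> apply_moves(rows=[{"hand": -1, "delta_pos": [-0.8, 0, 0], "yaw": 0}, {"hand": -1, "delta_pos": [-0.8, 0, 0], "yaw": 0}, {"hand": -1, "delta_pos": [6, 0, 0], "yaw": 0}, {"hand": -1, "delta_pos": [25, 0, -12], "yaw": 0}, {"hand": -1, "delta_pos": [51, 20, -25], "yaw": 0}, {"hand": -1, "delta_pos": [51, 50, -25], "yaw": 0}, {"hand": -1, "delta_pos": [51, 60, -14], "yaw": 0}, {"hand": -1, "delta_pos": [51, 60, -5], "yaw": 0}, {"hand": -1, "delta_pos": [51, 60, 0], "yaw": 0}, {"hand": -1, "delta_pos": [51, 60, 0], "yaw": 0}])

```text
clock: 9.28
position: [454.5, -98.4, 41.2]
ee_rot: [-0.116, 0.993, 0.0, -0.001]
contact_force: [0.2, -0.4, 0.1]
gripper_width: 0.0
grasp_force: 0.0
```

>>> apply_moves(rows=[{"hand": -1, "delta_pos": [-4, 0, 0], "yaw": 0}, {"hand": -1, "delta_pos": [-8, 0, 0], "yaw": 0}, {"hand": -1, "delta_pos": [-12, 0, 0], "yaw": 0}, {"hand": -1, "delta_pos": [-16, 0, 0], "yaw": 0}, {"hand": -1, "delta_pos": [-20, 0, 0], "yaw": 0}, {"hand": -1, "delta_pos": [-24, 0, 0], "yaw": 0}, {"hand": -1, "delta_pos": [-28, 0, 0], "yaw": 0}, {"hand": -1, "delta_pos": [-32, 0, 0], "yaw": 0}, {"hand": -1, "delta_pos": [-36, 0, 0], "yaw": 0}, {"hand": -1, "delta_pos": [-40, 0, 0], "yaw": 0}, {"hand": -1, "delta_pos": [-44, 0, 0], "yaw": 0}, {"hand": -1, "delta_pos": [-44, 0, 0], "yaw": 0}])

```text
clock: 10.28
position: [498.5, -87.8, 42.4]
ee_rot: [-0.116, 0.993, -0.0, 0.001]
contact_force: [0.1, -0.5, -0.1]
gripper_width: -0.1
grasp_force: 0.0
```

Run:
```python
from h import *
delta(jig(-30.6,60),42,np.pi/2+YAW)
```

```text
t 10.28 pos [498.5 -87.8  42.4] tilt [-1.3e-03 -3.0e-04 -1.0e+00] F [ 0.1 -0.5 -0.1] w -0.1 rows 0.1 delta [-4.8, -0.1, 0.4] yaw -0.003
```

>>> apply_moves(rows=[{"hand": -1, "delta_pos": [-1.5, 0, 0], "yaw": 0}, {"hand": -1, "delta_pos": [-3, 0, 0], "yaw": 0}, {"hand": -1, "delta_pos": [-4, 0, 0], "yaw": 0}, {"hand": -1, "delta_pos": [-5, 0, 0], "yaw": 0}, {"hand": -1, "delta_pos": [-5.5, 0, 0], "yaw": 0}, {"hand": -1, "delta_pos": [-5.5, 0, 0], "yaw": 0}])

```text
clock: 10.78
position: [502.7, -86.8, 42.3]
ee_rot: [-0.116, 0.993, 0.0, -0.0]
contact_force: [0.4, 0.1, 1.3]
gripper_width: -0.2
grasp_force: 0.1
```

>>> apply_moves(rows=[{"hand": -1, "delta_pos": [-0.5, 0, 0], "yaw": 0}, {"hand": -1, "delta_pos": [-1, 0, 0], "yaw": 0}, {"hand": -1, "delta_pos": [-1, 0, 0], "yaw": 0}])

```text
clock: 11.03
position: [502.8, -86.7, 42.2]
ee_rot: [-0.116, 0.993, -0.0, -0.001]
contact_force: [-2.7, -0.2, 1.8]
gripper_width: 0.2
grasp_force: 1.3
```

>>> apply_moves(rows=[{"hand": -1, "delta_pos": [-0.5, 0, 0], "yaw": 0}, {"hand": -1, "delta_pos": [-0.8, 0, 0], "yaw": 0}, {"hand": -1, "delta_pos": [-0.8, 0, 0], "yaw": 0}])

```text
clock: 11.28
position: [502.9, -86.7, 42.1]
ee_rot: [-0.116, 0.993, 0.0, -0.002]
contact_force: [-4.5, -2.3, 3.9]
gripper_width: -0.0
grasp_force: 2.6
```

>>> apply_moves(rows=[{"hand": -1, "delta_pos": [6, 0, 0], "yaw": 0}, {"hand": -1, "delta_pos": [20, 0, -10], "yaw": 0}, {"hand": -1, "delta_pos": [30, 0, -45], "yaw": 0}, {"hand": -1, "delta_pos": [30, 0, -85], "yaw": 0}, {"hand": 1, "delta_pos": [30, 0, -125], "yaw": 0}, {"hand": 1, "delta_pos": [30, 0, -165], "yaw": 0}, {"hand": 1, "delta_pos": [30, 0, -195], "yaw": 0}, {"hand": 1, "delta_pos": [30, 0, -195], "yaw": 0}])

```text
clock: 11.95
position: [479.9, -93.2, 245.0]
ee_rot: [-0.117, 0.993, -0.001, 0.009]
contact_force: [-0.3, 0.6, 0.4]
gripper_width: 48.2
grasp_force: 0.0
```

Run:
```python
from h import *
delta([603,280],235,np.pi/2-0.06)
```

```text
t 11.95 pos [479.9 -93.2 245. ] tilt [-0.018  -0.0041 -0.9998] F [-0.3  0.6  0.4] w 48.2 rows 9.4 delta [-206.3, 334.4, 12.3] yaw 0.294
```

>>> apply_moves(rows=[{"hand": 1, "delta_pos": [-206, 335, 6], "yaw": 0.294}, {"hand": 1, "delta_pos": [-206, 335, 6], "yaw": 0.294}, {"hand": 1, "delta_pos": [-206, 335, 6], "yaw": 0.294}, {"hand": 1, "delta_pos": [-206, 335, 6], "yaw": 0.294}, {"hand": 1, "delta_pos": [-206, 335, 6], "yaw": 0.294}, {"hand": 1, "delta_pos": [-206, 335, 6], "yaw": 0.294}, {"hand": 1, "delta_pos": [-206, 335, 6], "yaw": 0.294}, {"hand": 1, "delta_pos": [-206, 335, 6], "yaw": 0.294}, {"hand": 1, "delta_pos": [-206, 335, 6], "yaw": 0.294}, {"hand": 1, "delta_pos": [-206, 335, 6], "yaw": 0.294}, {"hand": 1, "delta_pos": [-206, 335, 6], "yaw": 0.294}, {"hand": 1, "delta_pos": [-206, 335, 6], "yaw": 0.294}])

```text
clock: 12.95
position: [598.6, 282.0, 229.9]
ee_rot: [0.03, 1.0, 0.0, 0.0]
contact_force: [0.1, 0.4, 0.4]
gripper_width: 85.5
grasp_force: 0.0
```

>>> apply_moves(rows=[{"hand": 1, "delta_pos": [0, 0, 0], "yaw": 0}, {"hand": 1, "delta_pos": [0, 0, 0], "yaw": 0}, {"hand": 1, "delta_pos": [0, 0, 0], "yaw": 0}])

```text
clock: 13.2
position: [598.4, 279.1, 231.8]
ee_rot: [0.031, 1.0, 0.0, 0.0]
contact_force: [-0.6, -0.0, -0.3]
gripper_width: 85.2
grasp_force: 0.0
```

Run:
```python
from h import *
delta([603,280],101,np.pi/2-0.06)
t=imaging.get_image('top');a=t['pixels'][:,:,::-1]
s=imaging.get_image('scene');b=s['pixels'][:,:,::-1]
A=cv2.resize(a[180:300,290:410],(480,480),interpolation=cv2.INTER_CUBIC)
B=cv2.resize(b[250:370,370:450],(320,480),interpolation=cv2.INTER_CUBIC)
cv2.imwrite('pics/p2.png',np.hstack([A,B]))
```

```text
t 13.2 pos [598.4 279.1 231.8] tilt [-7.e-04  6.e-04 -1.e+00] F [-0.6 -0.  -0.3] w 85.2 rows 3.1 delta [-4.4, 1.1, 130.8] yaw -0.002
```

View pics/p2.png

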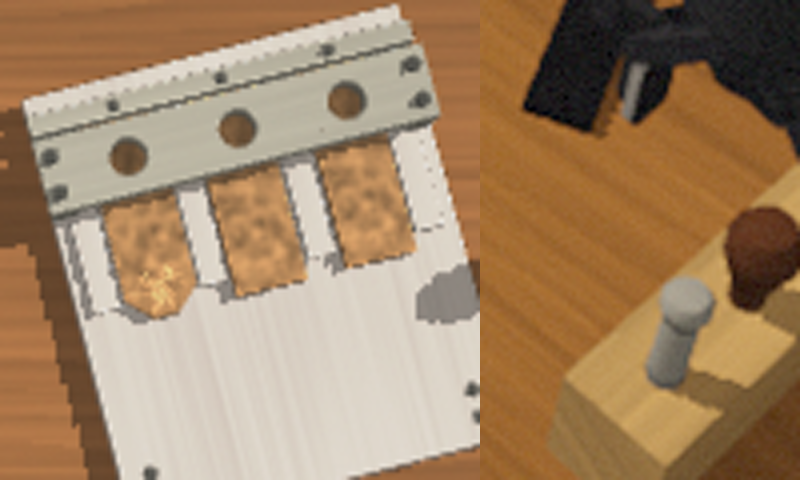

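The tags lie flush, with cork under all three holes and the front ends in a line at about rows 259, 253 and 245. The punch is untouched. Descending to it.

>>> apply_moves(rows=[{"hand": 1, "delta_pos": [-4.5, 1, 35], "yaw": 0}, {"hand": 1, "delta_pos": [-4.5, 1, 70], "yaw": 0}, {"hand": 1, "delta_pos": [-4.5, 1, 95], "yaw": 0}, {"hand": 1, "delta_pos": [-4.5, 1, 115], "yaw": 0}, {"hand": 1, "delta_pos": [-4.5, 1, 128], "yaw": 0}, {"hand": 1, "delta_pos": [-4.5, 1, 132], "yaw": 0}, {"hand": 1, "delta_pos": [-4.5, 1, 132], "yaw": 0}, {"hand": 1, "delta_pos": [-4.5, 1, 132], "yaw": 0}])

```text
clock: 13.97
position: [603.6, 281.0, 100.4]
ee_rot: [0.031, 1.0, 0.0, 0.001]
contact_force: [-0.3, 1.2, 0.6]
gripper_width: 85.3
grasp_force: 0.0
```

Run:
```python
from h import *
delta([603,280],99.5,np.pi/2-0.06)
```

```text
t 13.97 pos [603.6 281.  100.4] tilt [-1.5e-03  8.0e-04 -1.0e+00] F [-0.3  1.2  0.6] w 85.3 rows 0.0 delta [0.6, -1.0, 0.9] yaw -0.001
```

>>> apply_moves(rows=[{"hand": 0.2, "delta_pos": [0, -1, 0], "yaw": 0}, {"hand": 0.2, "delta_pos": [0, -1, 0], "yaw": 0}, {"hand": -0.3, "delta_pos": [0, -1, 0], "yaw": 0}, {"hand": -0.3, "delta_pos": [0, -1, 0], "yaw": 0}, {"hand": -1, "delta_pos": [0, -1, 0], "yaw": 0}, {"hand": -1, "delta_pos": [0, -1, 0], "yaw": 0}, {"hand": -1, "delta_pos": [0, -1, 0], "yaw": 0}, {"hand": -1, "delta_pos": [0, -1, 0], "yaw": 0}, {"hand": -1, "delta_pos": [0, -1, 0], "yaw": 0}])

```text
clock: 14.72
position: [603.0, 280.0, 99.8]
ee_rot: [0.03, 1.0, 0.0, 0.0]
contact_force: [-1.6, -0.1, 5.3]
gripper_width: 16.8
grasp_force: 53.3
```

Run:
```python
from h import *
delta([603,280],99.5,np.pi/2-0.06); s=read_state(); print(s['contact_force'],s['wrist_torque'],s['grasp_force'])
```

```text
t 14.72 pos [603.  280.   99.8] tilt [-3.e-04  0.e+00 -1.e+00] F [-1.6 -0.1  5.3] w 16.8 rows 0.0 delta [-0.0, 0.0, 0.3] yaw -0.001
[-1.59249603 -0.09678542  5.30513656] [-0.11783201  0.57265476  0.01753791] 53.273218274116516
```

>>> apply_moves(rows=[{"hand": -1, "delta_pos": [0, 0, -4], "yaw": 0}, {"hand": -1, "delta_pos": [0, 0, -10], "yaw": 0}, {"hand": -1, "delta_pos": [0, 0, -20], "yaw": 0}, {"hand": -1, "delta_pos": [0, 0, -35], "yaw": 0}, {"hand": -1, "delta_pos": [0, 0, -50], "yaw": 0}, {"hand": -1, "delta_pos": [0, 0, -65], "yaw": 0}, {"hand": -1, "delta_pos": [0, 0, -80], "yaw": 0}, {"hand": -1, "delta_pos": [0, 0, -95], "yaw": 0}, {"hand": -1, "delta_pos": [0, 0, -105], "yaw": 0}, {"hand": -1, "delta_pos": [0, 0, -110], "yaw": 0}, {"hand": -1, "delta_pos": [0, 0, -110], "yaw": 0}, {"hand": -1, "delta_pos": [0, 0, -110], "yaw": 0}])

```text
clock: 15.72
position: [602.6, 279.8, 208.9]
ee_rot: [0.031, 1.0, -0.0, -0.0]
contact_force: [-0.5, -0.6, -1.4]
gripper_width: 16.7
grasp_force: 53.3
```

Run:
```python
from h import *
delta(jig(65,60),210,np.pi/2+YAW); s=read_state(); print(s['contact_force'],s['wrist_torque'],s['grasp_force'])
t=imaging.get_image('top');a=t['pixels'][:,:,::-1]
s=imaging.get_image('scene');b=s['pixels'][:,:,::-1]
B=cv2.resize(b[250:370,350:480],(650,600),interpolation=cv2.INTER_CUBIC)
cv2.imwrite('pics/p3.png',B)
```

```text
t 15.72 pos [602.6 279.8 208.9] tilt [ 8.e-04 -1.e-04 -1.e+00] F [-0.5 -0.6 -1.4] w 16.7 rows 8.3 delta [-14.7, -344.0, -1.1] yaw -0.297
[-0.46558892 -0.63458167 -1.37518619] [-0.02879604  0.03167952 -0.03265647] 53.26656460762024
```

View pics/p3.png

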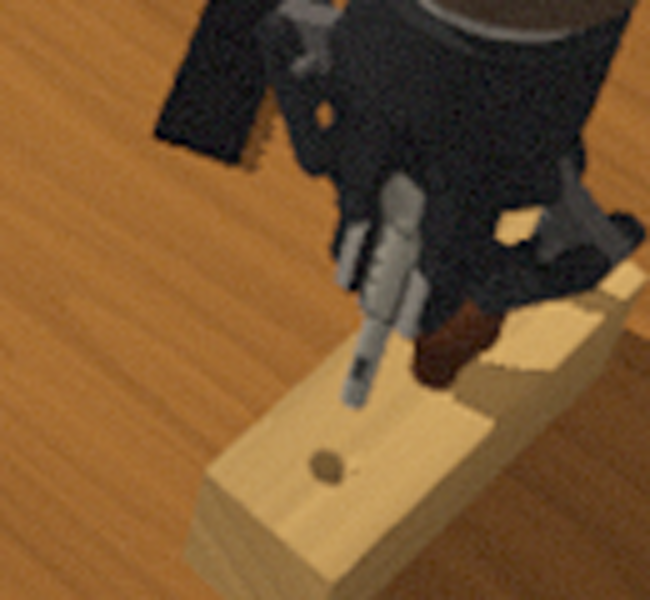

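The scene shows the punch held between the pads, the other tools still standing and the empty seat at (342.8, 414.8). The punch edge is at about (330.2, 420.0) and its head top at about (286.6, 430.2). Next, the tilt.

Run:
```python
from h import *
s=imaging.get_image('scene')
p=read_state()['position'][:2]
for z in(119,179,237,249): print(z,np.round(proj(s,[*p,z]),1))
print('seat',onz(s,[342.8,414.8],70),'edge',onz(s,[329.8,420.2],119),'head',onz(s,[288.5,430],243))
b=s['pixels'][:,:,::-1]
g=cv2.resize(b[280:340,405:445],None,fx=10,fy=10,interpolation=cv2.INTER_CUBIC)
# axis by rows: bright gray (low saturation) columns
hsv=cv2.cvtColor(np.ascontiguousarray(b),cv2.COLOR_BGR2HSV)
m=(hsv[...,1]<60)&(hsv[...,2]>75)
for r in range(284,334,2):
    c=np.where(m[r,405:445])[0]+405; print(r,c.min() if len(c) else '',c.max() if len(c) else '',len(c),end=' | ')
```

```text
119 [329.2 420.7]
179 [310.6 426.9]
237 [290.4 433.7]
249 [286.  435.1]
seat [603.71075298 277.63090658  70.        ] edge [603.97123516 279.64689568 119.        ] head [607.64630534 275.0798681  243.        ]
284   0 | 286 428 431 4 | 288 427 433 7 | 290 427 434 8 | 292 427 433 7 | 294 427 433 7 | 296 419 432 10 | 298 419 433 11 | 300 418 433 13 | 302 418 432 11 | 304 418 433 12 | 306 418 434 14 | 308 423 434 11 | 310 422 434 12 | 312 423 433 11 | 314 423 432 8 | 316 423 432 7 | 318 422 426 5 | 320 421 425 5 | 322 424 424 1 | 324 420 424 3 | 326 419 423 5 | 328 419 422 4 | 330 419 422 4 | 332   0 |
```

Edge, grip and head line up with the projected vertical axis to within 1 px, so the punch is upright and centred under the TCP. Edge z = TCP z − 89.8. Now to above the left hole.

>>> apply_moves(rows=[{"hand": -1, "delta_pos": [2, -30, -1], "yaw": 0}, {"hand": -1, "delta_pos": [3, -60, -1], "yaw": 0}, {"hand": -1, "delta_pos": [5, -95, -1], "yaw": 0}, {"hand": -1, "delta_pos": [7, -130, -1], "yaw": 0}, {"hand": -1, "delta_pos": [9, -165, -1], "yaw": 0}, {"hand": -1, "delta_pos": [12, -200, -1], "yaw": 0}, {"hand": -1, "delta_pos": [-5, -235, -1], "yaw": 0}, {"hand": -1, "delta_pos": [-8, -270, -1], "yaw": 0}, {"hand": -1, "delta_pos": [-12, -305, -1], "yaw": 0}, {"hand": -1, "delta_pos": [-15, -330, -1], "yaw": 0}, {"hand": -1, "delta_pos": [-15, -344, -1], "yaw": 0}, {"hand": -1, "delta_pos": [-15, -344, -1], "yaw": 0}])

```text
clock: 16.87
position: [596.2, -66.9, 209.5]
ee_rot: [0.032, 0.999, -0.0, -0.001]
contact_force: [-0.7, -0.7, -1.9]
gripper_width: 16.8
grasp_force: 53.5
```

Run:
```python
from h import *
delta([596.7,-64.4],160,None)
```

```text
t 16.87 pos [596.2 -66.9 209.5] tilt [ 1.8e-03 -5.0e-04 -1.0e+00] F [-0.7 -0.7 -1.9] w 16.8 rows 1.2 delta [-0.4, 2.6, 49.5] yaw 0
```

>>> apply_moves(rows=[{"hand": -1, "delta_pos": [0, 1.5, 15], "yaw": 0}, {"hand": -1, "delta_pos": [0, 1.5, 30], "yaw": 0}, {"hand": -1, "delta_pos": [0, 1.5, 42], "yaw": 0}, {"hand": -1, "delta_pos": [0, 1.5, 52], "yaw": 0}, {"hand": -1, "delta_pos": [0, 1.5, 57], "yaw": 0}, {"hand": -1, "delta_pos": [0, 1.5, 57], "yaw": 0}, {"hand": -1, "delta_pos": [0, 1.5, 57], "yaw": 0}, {"hand": -1, "delta_pos": [0, 1.5, 57], "yaw": 0}])

```text
clock: 17.53
position: [597.6, -62.5, 154.1]
ee_rot: [0.03, 1.0, 0.0, 0.001]
contact_force: [0.7, 0.4, -2.1]
gripper_width: 16.7
grasp_force: 53.4
```

Run:
```python
from h import *
delta([596.7,-64.4],160,None)
s=imaging.get_image('scene'); p=read_state()['position']
print('exp edge',proj(s,[p[0],p[1],p[2]-89.8]),'exp hole',proj(s,[596.7,-64.4,49]))
cv2.imwrite('pics/sc_above.png',s['pixels'][:,:,::-1])
b=s['pixels'][:,:,::-1]
cv2.imwrite('pics/p4.png',cv2.resize(b[200:275,225:325],(800,600),interpolation=cv2.INTER_CUBIC))
```

```text
t 17.53 pos [597.6 -62.5 154.1] tilt [-1.7e-03  1.0e-04 -1.0e+00] F [ 0.7  0.4 -2.1] w 16.7 rows 0.1 delta [0.8, -1.9, -5.9] yaw 0
exp edge [243.57713237 287.95000499] exp hole [247.48781124 287.92819219]
```

View pics/p4.png

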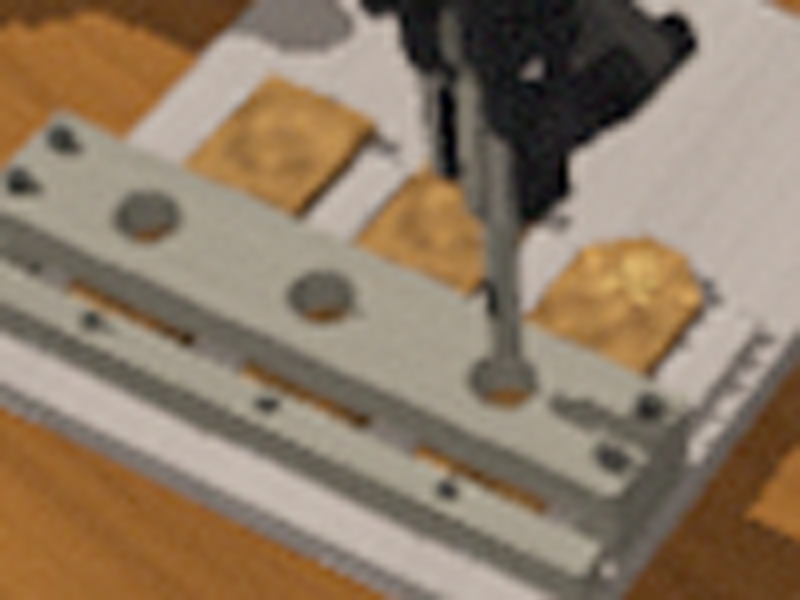

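The edge sits right above the left hole, whose mouth centre is at about (247.3, 287.4). The projected target gives (247.5, 287.9) and the edge is at about (244.2, 288.1). Refining.

Run:
```python
from h import *
import types
s=imaging.get_image('scene')
f=lambda x,y:[200+(y+.5)/8-.5,225+(x+.5)/8-.5]
H=[onz(s,f(*q),49) for q in((503,381.5),(321,296.5),(148,215.5))]
print(np.round(H,1), [np.linalg.norm(H[i]-H[i+1]) for i in(0,1)])
# mean jig fit: middle from the mean
m=np.mean(H,0); v=np.array([-np.sin(YAW),np.cos(YAW)]); print('left via mean',m[:2]+60*v)
# shank left/right edges by gradient at rows above the mouth
g=cv2.cvtColor(s['pixels'],cv2.COLOR_RGB2GRAY).astype(int)
for r in range(236,247): print(r,g[r,282:296])
for z in(62,66,70,74): print(z,np.round(proj(s,[*read_state()['position'][:2],z]),1))
```

```text
[[ 597.   -65.7   49. ]
 [ 611.1 -124.5   49. ]
 [ 624.9 -182.6   49. ]] [np.float64(60.457425999571264), np.float64(59.745194866521345)]
left via mean [596.94803824 -65.89520323]
236 [148 118 100  90  44  79  88 105 162 180 162 142 139 135]
237 [156 139 149 134  43  78  91  88 157 175 134 118 129 131]
238 [158 158 163 130  50  79  90  98 153 151 110 113 124 127]
239 [157 158 160 137  82  83  91 103 121 124 118 120 131 136]
240 [159 158 161 147 113  89  90  90 133 146 133 128 136 146]
241 [158 159 162 150 119  94  93  90 138 161 156 147 140 135]
242 [160 159 158 155 125  94  92  91 135 161 161 157 151 137]
243 [158 160 163 154 123  95  89  89 130 160 160 159 160 162]
244 [159 159 151 136 108  94  91  93 127 155 160 159 161 157]
245 [159 149 115  87  93 100  96  91 100 127 154 162 157 160]
246 [161 129  88  88  90  97  96  90  93 103 144 163 159 158]
62 [244.3 288. ]
66 [243.1 287.9]
70 [241.9 287.9]
74 [240.7 287.8]
```

>>> apply_moves(rows=[{"hand": -1, "delta_pos": [0.5, -2.7, 0], "yaw": 0}, {"hand": -1, "delta_pos": [0.5, -2.7, 0], "yaw": 0}, {"hand": -1, "delta_pos": [0.5, -2.7, 0], "yaw": 0}, {"hand": -1, "delta_pos": [0.5, -2.7, 0], "yaw": 0}, {"hand": -1, "delta_pos": [0.5, -2.7, 0], "yaw": 0}, {"hand": -1, "delta_pos": [0.5, -2.7, 0], "yaw": 0}])

```text
clock: 18.13
position: [596.3, -65.5, 153.3]
ee_rot: [0.031, 1.0, 0.0, 0.0]
contact_force: [0.4, -0.1, -2.1]
gripper_width: 16.6
grasp_force: 53.4
```

Run:
```python
from h import *
delta([596.9,-65.2],115.8,None)
```

```text
t 18.13 pos [596.3 -65.5 153.3] tilt [-1.e-04  0.e+00 -1.e+00] F [ 0.4 -0.1 -2.1] w 16.6 rows 0.9 delta [-0.6, 0.4, 37.5] yaw 0
```

>>> apply_moves(rows=[{"hand": -1, "delta_pos": [-0.6, 0.4, 0], "yaw": 0}, {"hand": -1, "delta_pos": [-0.6, 0.4, 4], "yaw": 0}, {"hand": -1, "delta_pos": [-0.6, 0.4, 8], "yaw": 0}, {"hand": -1, "delta_pos": [-0.6, 0.4, 12], "yaw": 0}, {"hand": -1, "delta_pos": [-0.6, 0.4, 16], "yaw": 0}, {"hand": -1, "delta_pos": [-0.6, 0.4, 20], "yaw": 0}, {"hand": -1, "delta_pos": [-0.6, 0.4, 24], "yaw": 0}, {"hand": -1, "delta_pos": [-0.6, 0.4, 28], "yaw": 0}, {"hand": -1, "delta_pos": [-0.6, 0.4, 31], "yaw": 0}, {"hand": -1, "delta_pos": [-0.6, 0.4, 34], "yaw": 0}, {"hand": -1, "delta_pos": [-0.6, 0.4, 34], "yaw": 0}, {"hand": -1, "delta_pos": [-0.6, 0.4, 34], "yaw": 0}])

```text
clock: 19.13
position: [596.9, -65.2, 119.2]
ee_rot: [0.031, 1.0, -0.0, -0.0]
contact_force: [0.7, 0.6, -2.1]
gripper_width: 16.3
grasp_force: 53.4
```

Run:
```python
from h import *
delta([596.9,-65.2],115.8,None)
s=imaging.get_image('scene'); p=read_state()['position']
print('exp at mouth',proj(s,[p[0],p[1],49]))
b=s['pixels'][:,:,::-1]; t=imaging.get_image('top')['pixels'][:,:,::-1]
A=cv2.resize(b[225:265,265:315],(500,400),interpolation=cv2.INTER_CUBIC)
B=cv2.resize(t[190:270,300:360],(300,400),interpolation=cv2.INTER_CUBIC)
cv2.imwrite('pics/p5.png',np.hstack([A,B]))
```

```text
t 19.13 pos [596.9 -65.2 119.2] tilt [ 2.e-04 -1.e-04 -1.e+00] F [ 0.7  0.6 -2.1] w 16.3 rows 0.1 delta [-0.0, -0.0, 3.4] yaw 0
exp at mouth [247.39051043 287.57913163]
```

View pics/p5.png

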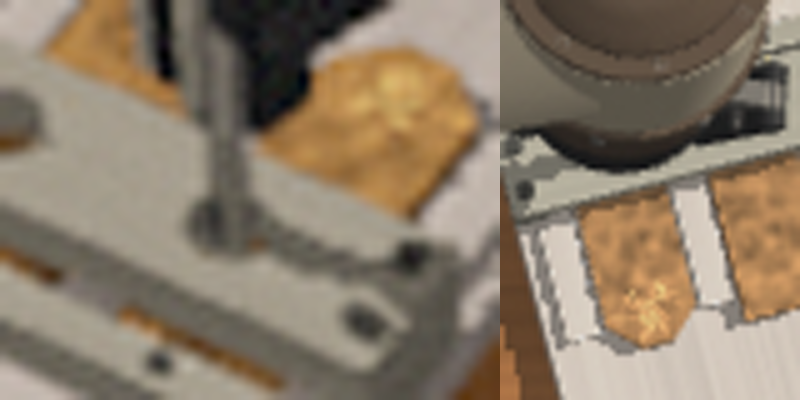

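The scene crop shows the shank (x 208–250) centred in the hole mouth (x 187–266) within about 0.3 px. The tags are unmoved and there is no contact force. Lowering the last 3.4 mm.

>>> apply_moves(rows=[{"hand": -1, "delta_pos": [0, 0, 1], "yaw": 0}, {"hand": -1, "delta_pos": [0, 0, 2], "yaw": 0}, {"hand": -1, "delta_pos": [0, 0, 3], "yaw": 0}, {"hand": -1, "delta_pos": [0, 0, 3.4], "yaw": 0}, {"hand": -1, "delta_pos": [0, 0, 3.4], "yaw": 0}, {"hand": -1, "delta_pos": [0, 0, 3.4], "yaw": 0}, {"hand": -1, "delta_pos": [0, 0, 3.4], "yaw": 0}, {"hand": -1, "delta_pos": [0, 0, 3.4], "yaw": 0}, {"hand": -1, "delta_pos": [0, 0, 3.4], "yaw": 0}])

```text
clock: 19.98
position: [596.9, -65.1, 115.9]
ee_rot: [0.031, 1.0, 0.0, 0.0]
contact_force: [0.4, -0.4, -1.7]
gripper_width: 16.7
grasp_force: 53.4
```

Run:
```python
from h import *
delta([596.9,-65.2],115.8,None); st=read_state(); print(st['wrist_torque'],np.abs(st['joint_vel']).max(),st['grasp_force'])
b=imaging.get_image('scene')['pixels'][:,:,::-1]
cv2.imwrite('pics/p6.png',cv2.resize(b[195:275,225:325],(800,640),interpolation=cv2.INTER_CUBIC)[40:])
```

```text
t 19.98 pos [596.9 -65.1 115.9] tilt [-0.  0. -1.] F [ 0.4 -0.4 -1.7] w 16.7 rows 0.0 delta [0.0, -0.1, 0.1] yaw 0
[-0.03758799  0.04540008  0.01015887] 0.0007044284955309526 53.44298601150513
```

View pics/p6.png

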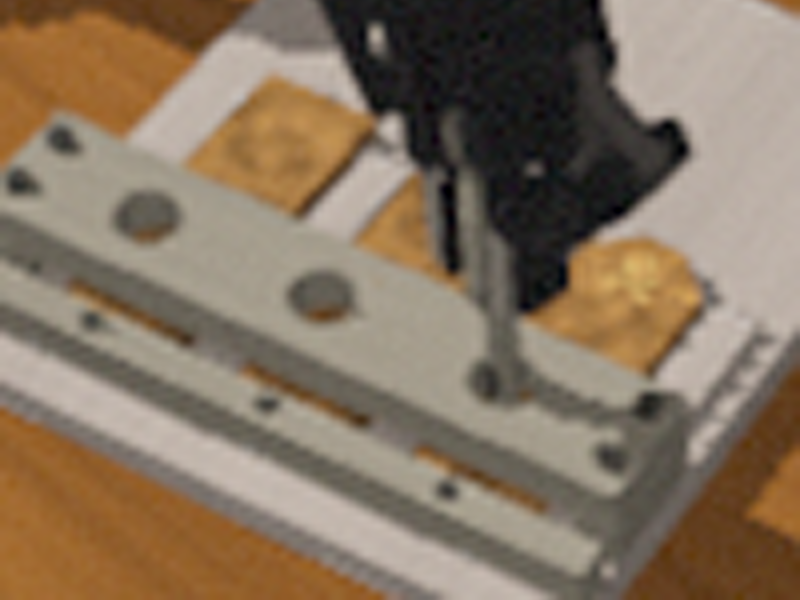

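The scene shows the punch through the left hole, centred within about 0.4 px (under 1 mm), still and contact-free, with the tags in an even row. Handing in.

```bash
python3 -c "
from h import *
print(workorder.job_done())"
```

```text
the job is handed in; nothing more can be done
None
```

The job is handed in at about 20 s: all three tags are home against the fence, and the punch is held upright and still in the left hole, over the clipped tag. By my images it is centred to within about 1 mm, with no contact force felt. The edge should be about 3 mm above the tag; I worked that out from the grip height and could not see it in the images.

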